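# Line up the canisters by height on the display board

## Robot

A 6-joint arm with a two-finger parallel gripper is mounted at the origin on the work surface. World frame = base frame: x ahead of the robot, y to its left, z up, the work surface at z = 0. Lengths are in m, angles in rad, forces in N, time in s.
With the tool pointing down it reaches from about 0.425 to 0.95 m from the base axis. Payload 3.5 kg.
Tool frame: the origin (TCP) lies at the very end of the fingers, on their centre line; the grasp point (between the pads) lies 19 mm behind it; z points along the fingers, y is the line along which they close (so a half turn about z gives the same grasp; the last joint's range is limited). The gripper opens to 85 mm and grips with 20 to 120 N. Pads are 22 mm wide; open, the fingers measure 114 mm over their backs; the gripper's body (76 mm by 85 mm) begins 54 mm behind the grasp point. The pads swing forward as they close: fully open they stand 13 mm farther back than shut.
Start: joints at [1.136, 0.286, 1.577, -0, 1.279, -0.15], TCP at [0.19, 0.648, 0.231] pointing down, gripper open.
Joint ranges: [-2.77, 2.77], [-0.9, 2.22], [0.21, 2.48], [-1.53, 4.67], [0.24, 2.81], [-2.84, 2.84]. Speed limits (rad/s): [2.79, 2.79, 3.14, 3.14, 3.14, 3.14].

## Interface

Orientations are given as a unit quaternion [x, y, z, w].
In Python, from plant import get_state, read_camera, sign_off, recognise gives the robot as it stands.
- The arm moves only by the tool arm_command, never from a script. Its argument "steps" is a list of rows, each an object with "translation": the shift along the tool's x, y, z scaled (see below), a list of three; "twist": the turn, a rotation vector about the tool's x, y, z scaled (see below), a list of three; "fingers": the opening, from -1 (shut) to 1 (fully open). In form: [{"translation": [x, y, z], "twist": [rx, ry, rz], "fingers": fingers}, ...]. A call has 1 to 5 rows; each row is the pose to reach, as a shift and turn from the pose commanded when the call began, along the tool's axes at that moment; what a row does not reach only later rows make up. The controller multiplies each number of a shift by 75 cm and each number of a turn by 60 degrees. A row lasts 1/8 s, in which the tool goes at most 62.5 mm and 10.7 degrees, less where a joint would pass 70% of its speed; a pose out of reach is approached as far as the arm can. A call with a number of a shift or a turn outside -1 to 1 is refused whole. A call with a gripper value outside its range is refused whole. The fingers move at their own pace and stop on an object; "grip_force" is the grip in N (left out, the last holds). Time passes only in rows, so rows that repeat a pose let the fingers close. It gives the time, the measured TCP pose, the force, the opening and the grip force at its end, in the units of the state.
- get_state(): the state, without advancing time (a new reading comes with each control period).
- read_camera(name): name is "scene" or "top"; returns a dict with "pixels" (400x640x3 uint8, red, green, blue), "K" (3x3 intrinsics, pixels), "k1" (the pictures are not rectified: a ray, as slopes to the right and down, at radius r is drawn at 1 + k1 r^2 times it, then the intrinsics apply), "R" (3x3) and "t" (3): a world point X has camera coordinates R X + t. Camera axes: x right, y down, z forward; pixel columns grow to the right and rows downward; lengths in m; the calibration is good to about 2 mm. A picture is of the moment at which its call begins. There is no depth.
- sign_off(): hands the job in; it is judged then, once.
Trained networks look in a picture, given as the dict that the camera call returned (one of the last four; its "shot" number tells which), for a name from the list of things; names that differ only in an ending like _2 or _b are one class to them, and where a whole thing is asked for, a point or a joint stands for the part that bears it (a point fixed in the world has none). Each returns a list of dicts, best first, with "conf" (0 to 1); they miss things now and then, are a little off and sometimes report something else, mostly with a low value. They report only what shows in the picture. A call takes as long as a camera call. They do not tell look-alikes from the thing itself.
- recognise(picture, query): "point" ([row, column] in pixels, amid what is visible of it).
The state is a dict: "time": time; "qpos": joint angles; "dq": joint speeds; "joint_efforts": joint torques, N m; "eef_pos": TCP position; "tcp_rot": TCP orientation; "contact_force": force on the tool from outside, world axes, zero at the start; "wrist_torque": the same for the moment, N m; "opening": opening from 0.0 (shut) to 1.0 (fully open); "finger_force": force on a finger pad.
Only numpy, scipy, OpenCV 4.12 (cv2) and the standard library are available. Lean on these libraries where they do the work, as an engineer would, in place of code of your own. Each camera call takes 0.05 s, during which the arm holds its last target. There are 200 camera calls.

## Task

Line the four lidded stoneware canisters up by height on the dark walnut board: one upright on each cork disc and centred on it, the lowest at the end with the brass ball and each next one taller, so that the tallest stands at the far end. Set them down gently: do not drop any or knock any over.

Things in the scene. Friction and masses are not known exactly. Their poses are not given: they have to be found in the camera images.
- canister_short: White stoneware canister, fixed flat walnut lid, the lowest of the four: squat. Upright cylinder 62 mm in diameter, 60 mm high in all (the top 12 mm is lid, 4 mm narrower), under 0.4 kg. Starts on the counter, nearer the robot than the board. Origin at the centre of its underside, z up; yaw means nothing. Low kitchen things up to 50 mm high stand between the canisters, 20 mm or more clear of each.
- canister_medium: White stoneware canister, fixed flat walnut lid, the second lowest. Upright cylinder 50 mm in diameter, 80 mm high in all (the top 12 mm is lid, 4 mm narrower), under 0.4 kg. Starts on the counter, nearer the robot than the board. Origin at the centre of its underside, z up; yaw means nothing.
- canister_tall: White stoneware canister, fixed flat walnut lid, the second tallest. Upright cylinder 56 mm in diameter, 100 mm high in all (the top 12 mm is lid, 4 mm narrower), under 0.4 kg. Starts on the counter, nearer the robot than the board. Origin at the centre of its underside, z up; yaw means nothing.
- canister_tallest: White stoneware canister, fixed flat walnut lid, the tallest: slim. Upright cylinder 46 mm in diameter, 120 mm high in all (the top 12 mm is lid, 4 mm narrower), under 0.4 kg. Starts on the counter, nearer the robot than the board. Origin at the centre of its underside, z up; yaw means nothing.
- mark_a: Cork disc, 70 mm across and 4 mm thick, fixed on the dark walnut board: one end mark of the row. Row a b c d is straight, 90 mm from centre to centre; the discs look alike. Origin at the centre of its underside, 16 mm above the counter (its top is at 20 mm); y axis along the row from a to d, z up. The board is fixed, 96 x 480 x 16 mm; its place and heading differ every time.
- mark_b: Cork disc, 70 mm across and 4 mm thick, fixed on the dark walnut board: the mark next to mark_a. Row a b c d is straight, 90 mm from centre to centre; the discs look alike. Origin at the centre of its underside, 16 mm above the counter (its top is at 20 mm); y axis along the row from a to d, z up.
- mark_c: Cork disc, 70 mm across and 4 mm thick, fixed on the dark walnut board: the mark next to mark_d. Row a b c d is straight, 90 mm from centre to centre; the discs look alike. Origin at the centre of its underside, 16 mm above the counter (its top is at 20 mm); y axis along the row from a to d, z up.
- mark_d: Cork disc, 70 mm across and 4 mm thick, fixed on the dark walnut board: the other end mark of the row. Row a b c d is straight, 90 mm from centre to centre; the discs look alike. Origin at the centre of its underside, 16 mm above the counter (its top is at 20 mm); y axis along the row from a to d, z up.
- ball: Brass ball 36 mm in diameter on a small foot, 50 mm high in all, fixed on the board on the line of the row, 85 mm beyond either mark_a or mark_d: which end differs every time. (A small white dish, 40 mm across and 16 mm high, is fixed at the other end.) Origin at the centre of its foot's underside, on the board.
Things that resemble listed ones, but are neither listed nor needed, are in the scene too. Leave any purple look-alike of the canister_short alone.

How it is judged:
By the outcome, as a careful person would: the job done as asked, in the order asked, and still so for the second after the job is handed in, with the robot touching nothing.
It also fails if it takes over 102 s, if anything falls off the work surface, if the arm or the gripper's body presses on something with over 40 N, if the wrist force passes 120 N, or if a joint passes its speed limit or range.

## Working session

There is one attempt and no reset: what is moved stays moved. The work goes in short steps, Python scripts to look and compute and a tool call to move; the robot and the scene stay as the last step left them, time stands still between calls to the robot, and variables do not carry over. Pictures are saved under pics/ and viewed, at most 14 in all, crops included, and the job is handed in when it is done.

Besides the shell and the picture viewer there is one more tool, called after "Emit:" as name([rows], argument=value, ...), one row to a line, values as JSON. arm_command: Moves the arm, as the interface text tells. Shifts and turns lie within -1 to 1; 1 stands for 75 cm of shift or 60 degrees of turn. Its arguments: {"type":"object","properties":{"steps":{"type":"array"},"grip_force":{"type":"number"}},"required":["steps"]}

```bash
mkdir -p pics; ls; cat > h.py <<'E'
import numpy as np, cv2
from plant import get_state, read_camera, sign_off, recognise
def save(p,n): cv2.imwrite('pics/'+n, p['pixels'][:,:,::-1])
def ray(p,rc):
    K=np.array(p['K']);k=p['k1']
    d=np.array([(rc[1]-K[0,2])/K[0,0],(rc[0]-K[1,2])/K[1,1]]);u=d.copy()
    for _ in range(30): u=d/(1+k*(u@u))
    R=np.array(p['R']);t=np.array(p['t'])
    return -R.T@t, R.T@np.array([u[0],u[1],1])
def at(p,rc,z):
    o,d=ray(p,rc); return o+d*(z-o[2])/d[2]
def proj(p,X):
    c=np.array(p['R'])@np.array(X)+np.array(p['t']);u=c[:2]/c[2];u=u*(1+p['k1']*(u@u))
    K=np.array(p['K']);return np.array([K[1,1]*u[1]+K[1,2],K[0,0]*u[0]+K[0,2]])
E
python3 - <<'E'
from h import *
s=get_state();print({k:np.round(v,3) for k,v in s.items()})
for n in ['scene','top']:
    p=read_camera(n);save(p,n+'0.png');print(n,np.round(-np.array(p['R']).T@p['t'],3),p['k1'])
    for q,z in [('canister_short',.03),('canister_medium',.04),('canister_tall',.05),('canister_tallest',.06),('mark_a',.02),('ball',.04)]:
        for r in recognise(p,q): 
            if r['conf']>.2: print(q,round(r['conf'],2),np.round(r['point']),np.round(at(p,r['point'],z),3))
E
```

```text
pics
{'time': np.float64(0.0), 'qpos': array([ 1.136,  0.287,  1.578, -0.   ,  1.279, -0.15 ]), 'dq': array([ 0.002,  0.001,  0.002, -0.   ,  0.002,  0.   ]), 'joint_efforts': array([ 1.0000e-03, -4.0599e+01, -2.9262e+01, -0.0000e+00,  6.0000e-03,
       -0.0000e+00]), 'eef_pos': array([0.189, 0.647, 0.23 ]), 'tcp_rot': array([ 0.142,  0.99 , -0.001, -0.   ]), 'contact_force': array([-0.166,  0.509,  0.519]), 'wrist_torque': array([-0.018, -0.041, -0.024]), 'finger_force': np.float64(0.0), 'opening': np.float64(1.001)}
scene [ 0.896 -0.729  1.032] -0.059347206938564726
canister_short 0.9 [130. 335.] [0.432 0.274 0.03 ]
canister_short 0.74 [114. 306.] [0.321 0.297 0.03 ]
canister_medium 0.64 [263. 242.] [ 0.441 -0.254  0.04 ]
canister_tall 0.76 [169. 311.] [0.452 0.082 0.05 ]
canister_tallest 0.74 [211. 272.] [ 0.433 -0.098  0.06 ]
mark_a 0.93 [194. 384.] [0.656 0.111 0.02 ]
mark_a 0.85 [265. 323.] [ 0.61  -0.163  0.02 ]
mark_a 0.73 [214. 362.] [0.629 0.023 0.02 ]
mark_a 0.68 [239. 344.] [ 0.622 -0.07   0.02 ]
ball 0.62 [283. 300.] [ 0.59  -0.241  0.04 ]
top [0.319 0.022 0.816] 0.010695456932399913
canister_short 0.82 [232. 198.] [0.44  0.285 0.03 ]
canister_medium 0.96 [218. 452.] [ 0.436 -0.264  0.04 ]
canister_tall 0.61 [215. 291.] [0.462 0.081 0.05 ]
canister_tallest 0.69 [221. 381.] [ 0.436 -0.108  0.06 ]
mark_a 0.85 [145. 314.] [0.63  0.024 0.02 ]
mark_a 0.77 [140. 275.] [0.648 0.114 0.02 ]
mark_a 0.71 [150. 392.] [ 0.607 -0.155  0.02 ]
mark_a 0.66 [146. 354.] [ 0.621 -0.069  0.02 ]
ball 0.73 [224. 381.] [ 0.433 -0.11   0.04 ]
ball 0.69 [146. 431.] [ 0.602 -0.239  0.04 ]
```

View pics/scene0.png

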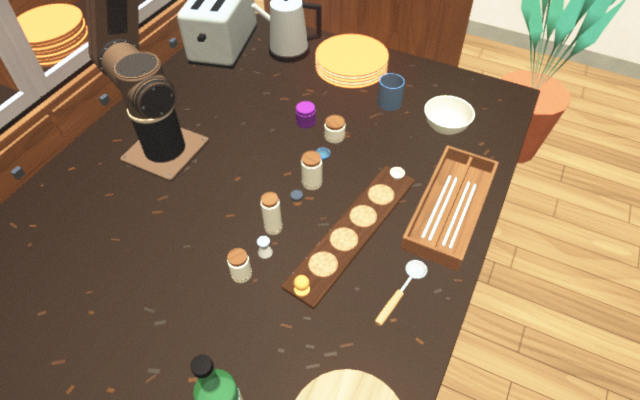

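View pics/top0.png

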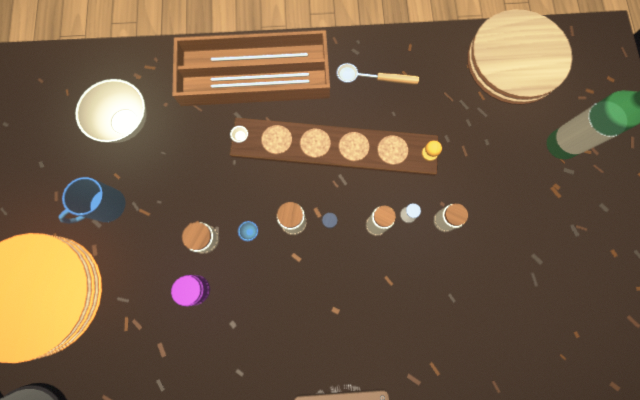

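The scene view shows the four white canisters at (col,row) short (335,130), tall (311,169), tallest (272,211) and medium (240,265). The purple look-alike is at (306,114). The cork discs run from (381,194) to (323,265), with the brass ball at (301,285) and the dish at (397,173). 

Candidates for canister_short are the white one at (335,130) and the purple one at (306,114). I choose the white one. Next I'll refine the positions and check the choice in a close crop.

```bash
cat > m.py <<'E'
from h import *
from scipy.optimize import least_squares
H=dict(short=(.06,.029),medium=(.08,.023),tall=(.1,.026),tallest=(.12,.021))
G=dict(short=(.436,.28),medium=(.438,-.26),tall=(.457,.082),tallest=(.434,-.103))
def blob(p,X,win,lo,hi):
    c=proj(p,X);r0,c0=np.maximum((c-win).astype(int),0)
    w=cv2.cvtColor(p['pixels'][r0:r0+2*win,c0:c0+2*win],cv2.COLOR_RGB2HSV)
    m=cv2.inRange(w,lo,hi);m=cv2.morphologyEx(m,cv2.MORPH_OPEN,np.ones((2,2)))
    n,l,s,ce=cv2.connectedComponentsWithStats(m)
    if n<2:return None
    i=1+np.argmax(s[1:,4]);return ce[i][::-1]+[r0,c0],s[i]
E
python3 - <<'E'
from m import *
P={n:read_camera(n) for n in('scene','top')}
for k,(h,r) in H.items():
    for n,p in P.items():
        b=blob(p,[*G[k],h],22,(4,100,90),(18,255,255))
        # expected pixel area of a disc
        pts=np.array([proj(p,[G[k][0]+r*np.cos(a),G[k][1]+r*np.sin(a),h]) for a in np.linspace(0,6.28,40)],np.float32)
        print(k,n,b and (np.round(at(p,b[0],h),4)[:2],b[1][2:],'exp',round(cv2.contourArea(pts)),np.round(np.ptp(pts,0))[::-1]))
D=[(.608,-.158),(.622,-.07),(.63,.024),(.652,.112)]
for n,p in P.items():
    for d in D:
        b=blob(p,[*d,.02],24,(10,40,130),(25,200,255)); print(n,np.round(at(p,b[0],.02)[:2],4),b[1][2:])
p=P['scene'];c=cv2.resize(p['pixels'][95:285,215:415],None,fx=3,fy=3,interpolation=cv2.INTER_CUBIC)
c2=cv2.resize(P['top']['pixels'][190:315,165:475],None,fx=2.5,fy=2.5,interpolation=cv2.INTER_CUBIC)
cv2.imwrite('pics/c1.png',c[:,:,::-1]);cv2.imwrite('pics/c2.png',c2[:,:,::-1])
E
```

```text
short scene (array([0.4232, 0.3221]), array([ 44,  32, 918], dtype=int32), 'exp', 200, array([20., 13.], dtype=float32))
short top (array([0.4274, 0.2794]), array([ 29,  29, 647], dtype=int32), 'exp', 606, array([28., 28.], dtype=float32))
medium scene (array([ 0.4414, -0.2638]), array([ 21,  19, 307], dtype=int32), 'exp', 260, array([20., 17.], dtype=float32))
medium top (array([ 0.4355, -0.2627]), array([ 24,  22, 419], dtype=int32), 'exp', 386, array([22., 22.], dtype=float32))
tall scene (array([0.4579, 0.074 ]), array([ 19,  17, 248], dtype=int32), 'exp', 214, array([20., 14.], dtype=float32))
tall top (array([0.4538, 0.0795]), array([ 26,  26, 530], dtype=int32), 'exp', 521, array([26., 26.], dtype=float32))
tallest scene (array([ 0.4403, -0.1085]), array([ 19,  16, 230], dtype=int32), 'exp', 180, array([17., 13.], dtype=float32))
tallest top (array([ 0.4351, -0.1075]), array([ 23,  21, 370], dtype=int32), 'exp', 361, array([22., 21.], dtype=float32))
scene [ 0.6112 -0.1537] [  48   48 1680]
scene [ 0.6232 -0.0702] [  48   48 1706]
scene [0.637 0.021] [  48   48 1611]
scene [0.6537 0.1029] [  48   48 1496]
top [ 0.6007 -0.1496] [  44   35 1053]
top [ 0.6118 -0.0644] [  48   37 1286]
top [0.6304 0.0238] [  48   37 1213]
top [0.6496 0.1058] [  48   37 1087]
```

View pics/c1.png

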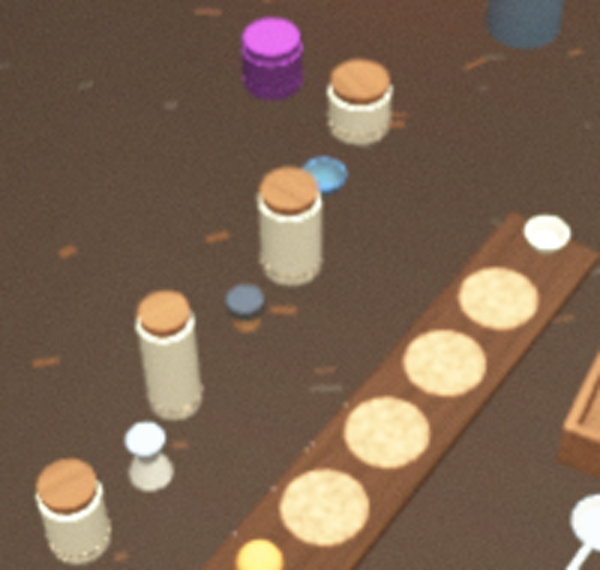

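View pics/c2.png

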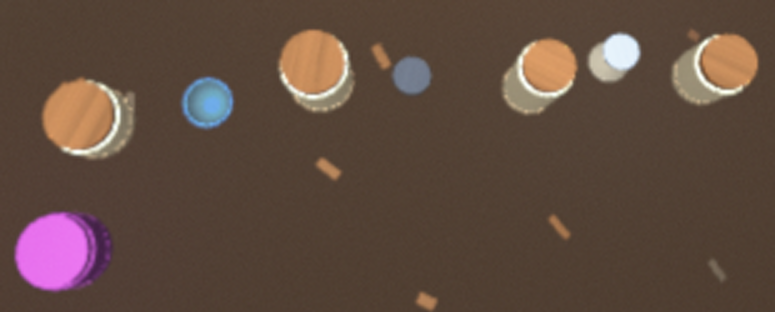

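The crops show the white walnut-lidded canisters. In the scene crop, short is at (360,100), tall (290,225), tallest (168,355) and medium (75,510). The purple one at (272,55) is the look-alike and stays put. Next I'll fit the disc row more tightly.

```bash
cat >> m.py <<'E'
def rowfit(p):
    v=cv2.cvtColor(p['pixels'],cv2.COLOR_RGB2HSV)
    m=cv2.inRange(v,(8,50,150),(25,175,255));n,l,s,ce=cv2.connectedComponentsWithStats(m)
    out=[]
    for i in range(1,n):
        X=at(p,ce[i][::-1],.02)
        if s[i,4]>150 and .57<X[0]<.69 and -.2<X[1]<.15: out.append((X[:2],s[i,2:]))
    return sorted(out,key=lambda o:o[0][1])
E
python3 - <<'E'
from m import *
for n in('scene','top'):
    p=read_camera(n);o=rowfit(p)
    for X,s in o: print(n,np.round(X,4),s)
    A=np.array([x for x,_ in o])
    if len(A)==4:
        c=A.mean(0);k=np.array([-1.5,-.5,.5,1.5])*.09;d=k@(A-c);print('c',c,'dir',d/np.linalg.norm(d),'spacing',np.linalg.norm(d)/(k@k))
E
```

```text
scene [ 0.6067 -0.1586] [ 32  28 670]
scene [ 0.6271 -0.0286] [  49   48 1183]
scene [0.6491 0.1072] [ 28  23 497]
top [ 0.6067 -0.1565] [ 32  30 748]
top [ 0.6207 -0.0677] [ 32  30 742]
top [0.6348 0.0213] [ 32  30 740]
top [0.6489 0.1105] [ 31  30 737]
c [ 0.62778083 -0.02312115] dir [0.15594438 0.98776584] spacing 1.0013085827787453
```

```bash
cat > go.py <<'E'
import sys
from h import *
from scipy.spatial.transform import Rotation as Ro
def go(x,y,z,yaw=-8.97):
    s=get_state();R=Ro.from_quat(s['tcp_rot']);a=np.radians(yaw)
    yv=np.array([np.cos(a),np.sin(a),0]);zv=np.array([0,0,-1.]);T=Ro.from_matrix(np.c_[np.cross(yv,zv),yv,zv])
    d=R.inv().apply(np.array([x,y,z])-s['eef_pos']);w=(R.inv()*T).as_rotvec(True)
    print('t',round(float(s['time']),2),'pos',np.round(s['eef_pos'],4),'shift',np.round(d/.75,4),'twist',np.round(w/60,3),'mm',np.round(d*1e3,1),'open',np.round(s['opening'],3),'F',np.round(s['contact_force'],1),'ff',np.round(s['finger_force'],1))
if __name__=='__main__':
    a=list(map(float,sys.argv[1:]))
    for i in range(0,len(a),3): go(*a[i:i+3])
E
python3 go.py .4274 .2794 .18
```

```text
t 0.9 pos [0.1896 0.6478 0.2313] shift [-0.4423 -0.3823  0.0684] twist [-0.    -0.     1.377] mm [-331.7 -286.7   51.3] open 1.0 F [ 0.1 -0.4 -0.4] ff 0.0
```

Emit:
arm_command([
  {"translation": [-0.442, -0.382, 0.03], "twist": [0, 0, 1], "fingers": 1},
  {"translation": [-0.442, -0.382, 0.03], "twist": [0, 0, 1], "fingers": 1},
  {"translation": [-0.442, -0.382, 0.03], "twist": [0, 0, 1], "fingers": 1},
  {"translation": [-0.442, -0.382, 0.03], "twist": [0, 0, 1], "fingers": 1},
  {"translation": [-0.442, -0.382, 0.03], "twist": [0, 0, 1], "fingers": 1},
], grip_force=40)

```text
time: 1.52
eef_pos: [0.3597, 0.384, 0.2156]
tcp_rot: [0.576, 0.817, 0.001, 0.0]
contact_force: [0.8, 0.4, 0.1]
opening: 1.003
finger_force: 0.0
```

```bash
python3 go.py .4274 .2794 .18
```

```text
t 1.52 pos [0.3597 0.384  0.2156] shift [-0.1617  0.038   0.0475] twist [ 0.001 -0.001  0.477] mm [-121.2   28.5   35.6] open 1.003 F [0.8 0.4 0.1] ff 0.0
```

Emit:
arm_command([
  {"translation": [-0.162, 0.038, 0.06], "twist": [0, 0, 0.48], "fingers": 1},
  {"translation": [-0.162, 0.038, 0.06], "twist": [0, 0, 0.48], "fingers": 1},
  {"translation": [-0.162, 0.038, 0.06], "twist": [0, 0, 0.48], "fingers": 1},
  {"translation": [-0.162, 0.038, 0.06], "twist": [0, 0, 0.48], "fingers": 1},
  {"translation": [-0.162, 0.038, 0.06], "twist": [0, 0, 0.48], "fingers": 1},
])

```text
time: 2.15
eef_pos: [0.4272, 0.2818, 0.1708]
tcp_rot: [0.759, 0.652, 0.0, 0.0]
contact_force: [-0.1, -0.8, -0.1]
opening: 0.999
finger_force: 0.0
```

```bash
python3 - <<'E'
from m import *; import go
go.go(.4274,.2794,.014)
p=read_camera('top');save(p,'t1.png')
b=blob(p,[.43,.28,.06],22,(4,100,90),(18,255,255));print(at(p,b[0],.06),b[1])
E
```

```text
t 2.15 pos [0.4272 0.2818 0.1708] shift [-0.0032  0.0007  0.2091] twist [ 0.001 -0.001  0.005] mm [ -2.4   0.5 156.8] open 0.999 F [-0.1 -0.8 -0.1] ff 0.0
[0.42739095 0.27935802 0.06      ] [  9   8  29  29 646]
```

View pics/t1.png

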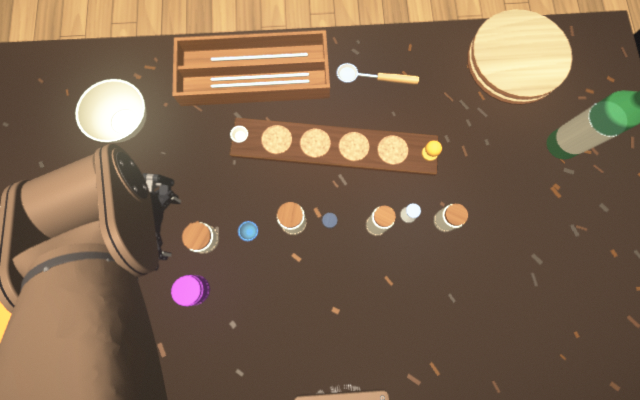

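The picture shows the gripper's fingers at about (170,195) and (165,255). With parallax from their height, that fits a spot right above the short canister at (198,236). Descending.

Emit:
arm_command([
  {"translation": [-0.003, 0.001, 0.08], "twist": [0, 0, 0.005], "fingers": 1},
  {"translation": [-0.003, 0.001, 0.14], "twist": [0, 0, 0.005], "fingers": 1},
  {"translation": [-0.003, 0.001, 0.18], "twist": [0, 0, 0.005], "fingers": 1},
  {"translation": [-0.003, 0.001, 0.206], "twist": [0, 0, 0.005], "fingers": 1},
  {"translation": [-0.003, 0.001, 0.206], "twist": [0, 0, 0.005], "fingers": 1},
])

```text
time: 2.82
eef_pos: [0.426, 0.2792, 0.0145]
tcp_rot: [0.76, 0.65, -0.002, -0.001]
contact_force: [-0.4, -0.5, -0.6]
opening: 1.001
finger_force: 0.0
```

```bash
python3 go.py .4274 .2794 .014
```

```text
t 2.83 pos [0.426  0.2792 0.0145] shift [0.0006 0.0019 0.0007] twist [-0.003  0.002 -0.   ] mm [0.5 1.4 0.5] open 1.001 F [-0.4 -0.5 -0.6] ff 0.0
```

Emit:
arm_command([
  {"translation": [0, 0.002, 0], "twist": [0, 0, 0], "fingers": -1},
  {"translation": [0, 0.002, 0], "twist": [0, 0, 0], "fingers": -1},
  {"translation": [0, 0.002, 0], "twist": [0, 0, 0], "fingers": -1},
  {"translation": [0, 0.002, 0], "twist": [0, 0, 0], "fingers": -1},
  {"translation": [0, 0.002, 0], "twist": [0, 0, 0], "fingers": -1},
], grip_force=40)

```text
time: 3.45
eef_pos: [0.4302, 0.2794, 0.0176]
tcp_rot: [0.761, 0.648, 0.002, 0.0]
contact_force: [-1.9, 1.4, 6.2]
opening: 0.715
finger_force: 44.8
```

```bash
python3 go.py .4274 .2794 .014
```

```text
t 3.45 pos [0.4302 0.2794 0.0176] shift [-0.0006 -0.0038  0.0047] twist [ 0.002 -0.002 -0.003] mm [-0.5 -2.8  3.6] open 0.715 F [-1.9  1.4  6.2] ff 44.8
```

```bash
python3 go.py .4302 .2794 .17 .6066 -.1565 .17
```

```text
t 3.45 pos [0.4302 0.2794 0.0176] shift [ 0.0004  0.0004 -0.2033] twist [ 0.002 -0.002 -0.003] mm [   0.3    0.3 -152.4] open 0.715 F [-1.9  1.4  6.2] ff 44.8
t 3.45 pos [0.4302 0.2794 0.0176] shift [-0.536   0.325  -0.2037] twist [ 0.002 -0.002 -0.003] mm [-402.   243.7 -152.8] open 0.715 F [-1.9  1.4  6.2] ff 44.8
```

Emit:
arm_command([
  {"translation": [0, 0, -0.05], "twist": [0, 0, 0], "fingers": -1},
  {"translation": [0, 0, -0.12], "twist": [0, 0, 0], "fingers": -1},
  {"translation": [0, 0, -0.2], "twist": [0, 0, 0], "fingers": -1},
  {"translation": [-0.06, 0.036, -0.205], "twist": [0, 0, 0], "fingers": -1},
  {"translation": [-0.12, 0.072, -0.205], "twist": [0, 0, 0], "fingers": -1},
])

```text
time: 4.08
eef_pos: [0.4685, 0.1803, 0.1706]
tcp_rot: [0.76, 0.649, 0.001, 0.001]
contact_force: [0.3, -0.6, -2.9]
opening: 0.717
finger_force: 45.5
```

```bash
python3 go.py .6066 -.1565 .17
```

```text
t 4.08 pos [0.4685 0.1803 0.1706] shift [-0.4148  0.2521  0.0013] twist [ 0.003 -0.    -0.001] mm [-311.1  189.1    1. ] open 0.717 F [ 0.3 -0.6 -2.9] ff 45.5
```

Emit:
arm_command([
  {"translation": [-0.07, 0.042, 0], "twist": [0, 0, 0], "fingers": -1},
  {"translation": [-0.14, 0.084, 0], "twist": [0, 0, 0], "fingers": -1},
  {"translation": [-0.21, 0.126, 0], "twist": [0, 0, 0], "fingers": -1},
  {"translation": [-0.28, 0.168, 0], "twist": [0, 0, 0], "fingers": -1},
  {"translation": [-0.34, 0.205, 0], "twist": [0, 0, 0], "fingers": -1},
])

```text
time: 4.7
eef_pos: [0.5792, -0.0973, 0.1686]
tcp_rot: [0.761, 0.648, -0.0, -0.0]
contact_force: [1.4, 0.9, -2.3]
opening: 0.715
finger_force: 45.5
```

```bash
python3 go.py .6066 -.1565 .17
```

```text
t 4.7 pos [ 0.5792 -0.0973  0.1686] shift [-0.072   0.0487 -0.0018] twist [-0.001  0.    -0.004] mm [-54.   36.5  -1.4] open 0.715 F [ 1.4  0.9 -2.3] ff 45.5
```

Emit:
arm_command([
  {"translation": [-0.04, 0.026, 0], "twist": [0, 0, 0], "fingers": -1},
  {"translation": [-0.072, 0.048, 0], "twist": [0, 0, 0], "fingers": -1},
  {"translation": [-0.072, 0.048, 0.06], "twist": [0, 0, 0], "fingers": -1},
  {"translation": [-0.072, 0.048, 0.12], "twist": [0, 0, 0], "fingers": -1},
  {"translation": [-0.072, 0.048, 0.14], "twist": [0, 0, 0], "fingers": -1},
])

```text
time: 5.32
eef_pos: [0.603, -0.153, 0.0598]
tcp_rot: [0.761, 0.648, -0.002, -0.004]
contact_force: [0.1, 0.9, -3.0]
opening: 0.711
finger_force: 45.2
```

Emit:
arm_command([
  {"translation": [0, 0, 0], "twist": [0, 0, 0], "fingers": -1},
])

```text
time: 5.45
eef_pos: [0.6054, -0.1537, 0.0633]
tcp_rot: [0.761, 0.649, -0.001, -0.001]
contact_force: [-0.3, 0.5, -2.0]
opening: 0.711
finger_force: 45.2
```

```bash
python3 - <<'E'
from m import *; import go
go.go(.6066,-.1565,.0376)
for n in ('top','scene'):
    p=read_camera(n);save(p,n+'2.png')
    for r in recognise(p,'canister_short'): print(n,r, proj(p,[.6066,-.1565,.066+.03]))
E
```

```text
t 5.45 pos [ 0.6054 -0.1537  0.0633] shift [-0.0035  0.0023  0.0342] twist [-0.003 -0.001 -0.003] mm [-2.6  1.7 25.6] open 0.711 F [-0.3  0.5 -2. ] ff 45.2
top {'point': [289.9, 191.2], 'conf': 0.98} [136.72846848 399.16577063]
scene {'point': [251.6, 322.0], 'conf': 0.85} [245.05035234 322.82943005]
scene {'point': [108.1, 308.9], 'conf': 0.49} [245.05035234 322.82943005]
```

View pics/scene2.png

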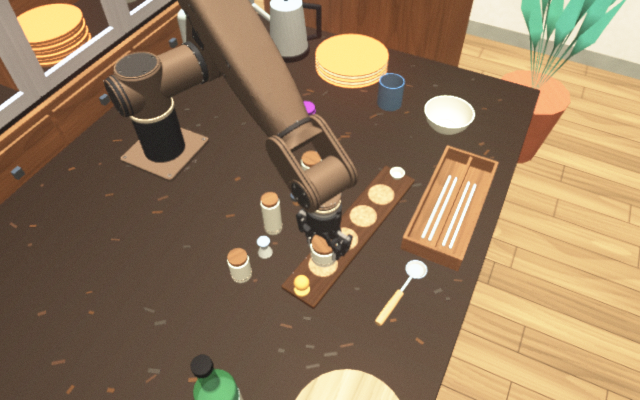

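The canister is held upright at (322,252), over the disc next to the brass ball at (301,286). Lowering it gently.

Emit:
arm_command([
  {"translation": [-0.0035, 0.0023, 0.012], "twist": [0, 0, 0], "fingers": -1},
  {"translation": [-0.0035, 0.0023, 0.022], "twist": [0, 0, 0], "fingers": -1},
  {"translation": [-0.0035, 0.0023, 0.029], "twist": [0, 0, 0], "fingers": -1},
  {"translation": [-0.0035, 0.0023, 0.033], "twist": [0, 0, 0], "fingers": -1},
  {"translation": [-0.0035, 0.0023, 0.033], "twist": [0, 0, 0], "fingers": -1},
])

```text
time: 6.28
eef_pos: [0.6074, -0.1568, 0.0393]
tcp_rot: [0.761, 0.649, -0.0, -0.0]
contact_force: [-0.5, 0.0, -2.4]
opening: 0.71
finger_force: 45.2
```

```bash
python3 go.py .6066 -.1565 .0376
```

```text
t 6.28 pos [ 0.6074 -0.1568  0.0393] shift [ 0.0002 -0.0011  0.0023] twist [-0.001 -0.    -0.003] mm [ 0.1 -0.8  1.7] open 0.71 F [-0.5  0.  -2.4] ff 45.2
```

Emit:
arm_command([
  {"translation": [0, 0, 0.0015], "twist": [0, 0, 0], "fingers": -1},
  {"translation": [0, 0, 0.003], "twist": [0, 0, 0], "fingers": -1},
  {"translation": [0, 0, 0.003], "twist": [0, 0, 0], "fingers": -1},
])

```text
time: 6.65
eef_pos: [0.6078, -0.157, 0.0377]
tcp_rot: [0.761, 0.649, 0.0, 0.0]
contact_force: [0.2, 0.7, -2.7]
opening: 0.713
finger_force: 45.5
```

```bash
python3 go.py .6066 -.1565 .0376
```

```text
t 6.65 pos [ 0.6078 -0.157   0.0377] shift [ 0.0004 -0.0016  0.0001] twist [ 0.     0.    -0.003] mm [ 0.3 -1.2  0.1] open 0.713 F [ 0.2  0.7 -2.7] ff 45.5
```

Emit:
arm_command([
  {"translation": [0, -0.0015, 0.0015], "twist": [0, 0, 0], "fingers": -1},
  {"translation": [0, -0.0015, 0.003], "twist": [0, 0, 0], "fingers": -1},
  {"translation": [0, -0.0015, 0.003], "twist": [0, 0, 0], "fingers": -1},
])

```text
time: 7.02
eef_pos: [0.6078, -0.157, 0.0376]
tcp_rot: [0.761, 0.649, 0.001, 0.001]
contact_force: [0.0, 0.9, 5.4]
opening: 0.713
finger_force: 46.4
```

```bash
python3 go.py .6066 -.1565 .0376
```

```text
t 7.03 pos [ 0.6078 -0.157   0.0376] shift [ 0.0004 -0.0016 -0.    ] twist [ 0.002  0.    -0.003] mm [ 0.3 -1.2 -0. ] open 0.713 F [0.  0.9 5.4] ff 46.4
```

Emit:
arm_command([
  {"translation": [0, 0, 0], "twist": [0, 0, 0], "fingers": 0.6},
  {"translation": [0, 0, 0], "twist": [0, 0, 0], "fingers": 1},
  {"translation": [0, 0, 0], "twist": [0, 0, 0], "fingers": 1},
  {"translation": [0, 0, -0.04], "twist": [0, 0, 0], "fingers": 1},
  {"translation": [0, 0, -0.1], "twist": [0, 0, 0], "fingers": 1},
])

```text
time: 7.65
eef_pos: [0.605, -0.1562, 0.1087]
tcp_rot: [0.761, 0.649, -0.001, -0.002]
contact_force: [-0.5, -1.2, -0.4]
opening: 0.999
finger_force: 0.0
```

```bash
python3 - <<'E'
from m import *; import go
go.go(.4355,-.2627,.2)
go.go(.6066,-.1565,.2)
for n in('scene','top'):
    p=read_camera(n)
    b=blob(p,[.607,-.157,.08],15,(4,100,90),(14,255,255));print(n,b and at(p,b[0],.08),b)
E
```

```text
t 7.65 pos [ 0.605  -0.1562  0.1087] shift [-0.176  -0.2011 -0.121 ] twist [-0.005 -0.001 -0.003] mm [-132.  -150.8  -90.7] open 0.999 F [-0.5 -1.2 -0.4] ff 0.0
t 7.65 pos [ 0.605  -0.1562  0.1087] shift [ 1.000e-04  1.600e-03 -1.217e-01] twist [-0.005 -0.001 -0.003] mm [  0.    1.2 -91.3] open 0.999 F [-0.5 -1.2 -0.4] ff 0.0
scene [ 0.59846281 -0.12982081  0.08      ] (array([239.24      , 324.81333333]), array([ 8,  0, 16, 11, 75], dtype=int32))
top [ 0.60947203 -0.15360158  0.08      ] (array([138.45514512, 396.1530343 ]), array([  0,   0,  30,  30, 758], dtype=int32))
```

Emit:
arm_command([
  {"translation": [0, 0, -0.08], "twist": [0, 0, 0], "fingers": 1},
  {"translation": [-0.053, -0.06, -0.1], "twist": [0, 0, 0], "fingers": 1},
  {"translation": [-0.106, -0.12, -0.1], "twist": [0, 0, 0], "fingers": 1},
  {"translation": [-0.15, -0.17, -0.1], "twist": [0, 0, 0], "fingers": 1},
  {"translation": [-0.176, -0.201, -0.1], "twist": [0, 0, 0], "fingers": 1},
])

```text
time: 8.38
eef_pos: [0.4347, -0.2638, 0.1845]
tcp_rot: [0.762, 0.648, -0.0, -0.0]
contact_force: [0.3, -0.7, -0.2]
opening: 0.998
finger_force: 0.0
```

Emit:
arm_command([
  {"translation": [0, 0, 0], "twist": [0, 0, 0], "fingers": 1},
])

```text
time: 8.5
eef_pos: [0.4352, -0.2638, 0.1846]
tcp_rot: [0.762, 0.647, -0.0, -0.0]
contact_force: [0.5, 0.2, -0.4]
opening: 0.997
finger_force: 0.0
```

```bash
python3 - <<'E'
from m import *; import go
go.go(.4375,-.2627,.031)
for n in('scene','top'):
    p=read_camera(n);save(p,n+'3.png')
    for k,X,h in(('short',(.607,-.157),.08),('medium',(.436,-.263),.08),('tall',(.455,.08),.1),('tallest',(.435,-.108),.12)):
        b=blob(p,[*X,h],15,(4,110,90),(14,255,255));print(n,k,b and at(p,b[0],h),b and b[1])
E
```

```text
t 8.5 pos [ 0.4352 -0.2638  0.1846] shift [0.0018 0.0029 0.2048] twist [-0.001 -0.    -0.006] mm [  1.4   2.2 153.6] open 0.997 F [ 0.5  0.2 -0.4] ff 0.0
scene short [ 0.60120465 -0.12536142  0.08      ] [13  0 12  9 62]
scene medium [ 0.45576686 -0.27768106  0.08      ] [13 20 14  7 35]
scene tall [0.4710819  0.05560366 0.1       ] [10 21 14  5 38]
scene tallest [ 0.45174698 -0.12312065  0.12      ] [11 19 14  6 33]
top short [ 0.60656794 -0.15859047  0.08      ] [  4   3  26  27 551]
top medium [ 0.43551662 -0.26235534  0.08      ] [  4   5  24  22 397]
top tall [0.45350155 0.07909174 0.1       ] [  4   4  25  26 507]
top tallest [ 0.43471006 -0.10710584  0.12      ] [  5   5  21  21 344]
```

View pics/top3.png

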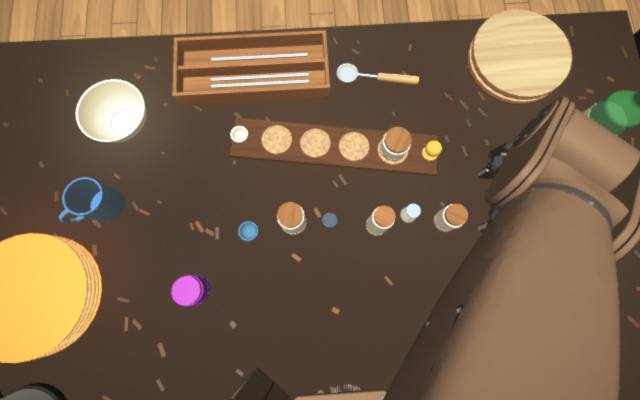

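The short canister stands on the ball-end disc at (396,142), about 2 mm off centre. Medium is at (453,217) with the gripper above it. Descending to it.

Emit:
arm_command([
  {"translation": [0.001, 0.003, 0.07], "twist": [0, 0, 0], "fingers": 1},
  {"translation": [0.001, 0.003, 0.13], "twist": [0, 0, 0], "fingers": 1},
  {"translation": [0.001, 0.003, 0.18], "twist": [0, 0, 0], "fingers": 1},
  {"translation": [0.001, 0.003, 0.202], "twist": [0, 0, 0], "fingers": 1},
  {"translation": [0.001, 0.003, 0.202], "twist": [0, 0, 0], "fingers": 1},
])

```text
time: 9.22
eef_pos: [0.4392, -0.2619, 0.0329]
tcp_rot: [0.761, 0.649, -0.0, -0.001]
contact_force: [-1.1, 0.1, -0.0]
opening: 1.001
finger_force: 0.0
```

Emit:
arm_command([
  {"translation": [0, 0, 0], "twist": [0, 0, 0], "fingers": -1},
  {"translation": [0, 0, 0], "twist": [0, 0, 0], "fingers": -1},
  {"translation": [0, 0, 0], "twist": [0, 0, 0], "fingers": -1},
  {"translation": [0, 0, 0], "twist": [0, 0, 0], "fingers": -1},
  {"translation": [0, 0, 0], "twist": [0, 0, 0], "fingers": -1},
])

```text
time: 9.85
eef_pos: [0.4399, -0.2636, 0.0357]
tcp_rot: [0.761, 0.649, 0.0, 0.001]
contact_force: [-1.2, 1.4, 6.1]
opening: 0.579
finger_force: 42.2
```

```bash
python3 go.py .437 -.2624 .18 .6207 -.0676 .18
```

```text
t 9.85 pos [ 0.4399 -0.2636  0.0357] shift [ 0.0007 -0.0038 -0.1924] twist [ 0.002  0.001 -0.003] mm [   0.5   -2.8 -144.3] open 0.579 F [-1.2  1.4  6.1] ff 42.2
t 9.85 pos [ 0.4399 -0.2636  0.0357] shift [ 0.296   0.1969 -0.1925] twist [ 0.002  0.001 -0.003] mm [ 222.   147.7 -144.4] open 0.579 F [-1.2  1.4  6.1] ff 42.2
```

Emit:
arm_command([
  {"translation": [0, 0, -0.06], "twist": [0, 0, 0], "fingers": -1},
  {"translation": [0, 0, -0.14], "twist": [0, 0, 0], "fingers": -1},
  {"translation": [0.02, 0.015, -0.19], "twist": [0, 0, 0], "fingers": -1},
  {"translation": [0.08, 0.053, -0.192], "twist": [0, 0, 0], "fingers": -1},
  {"translation": [0.14, 0.093, -0.192], "twist": [0, 0, 0], "fingers": -1},
])

```text
time: 10.48
eef_pos: [0.5255, -0.1695, 0.1788]
tcp_rot: [0.762, 0.648, 0.0, 0.001]
contact_force: [0.3, -1.0, -3.0]
opening: 0.575
finger_force: 43.0
```

```bash
python3 go.py .6207 -.0676 .18
```

```text
t 10.47 pos [ 0.5255 -0.1695  0.1788] shift [ 0.1545  0.1036 -0.0015] twist [ 0.002  0.001 -0.004] mm [115.9  77.7  -1.1] open 0.575 F [ 0.3 -1.  -3. ] ff 43.0
```

Emit:
arm_command([
  {"translation": [0.06, 0.04, 0], "twist": [0, 0, 0], "fingers": -1},
  {"translation": [0.12, 0.08, 0], "twist": [0, 0, 0], "fingers": -1},
  {"translation": [0.155, 0.104, 0.01], "twist": [0, 0, 0], "fingers": -1},
  {"translation": [0.155, 0.104, 0.07], "twist": [0, 0, 0], "fingers": -1},
  {"translation": [0.155, 0.104, 0.13], "twist": [0, 0, 0], "fingers": -1},
])

```text
time: 11.1
eef_pos: [0.6204, -0.0671, 0.0793]
tcp_rot: [0.761, 0.649, 0.0, 0.0]
contact_force: [0.1, 0.2, -2.3]
opening: 0.568
finger_force: 43.0
```

Emit:
arm_command([
  {"translation": [0, 0, 0], "twist": [0, 0, 0], "fingers": -1},
  {"translation": [0, 0, 0], "twist": [0, 0, 0], "fingers": -1},
])

```text
time: 11.35
eef_pos: [0.621, -0.0681, 0.0817]
tcp_rot: [0.761, 0.648, 0.001, 0.001]
contact_force: [0.5, -0.3, -1.2]
opening: 0.575
finger_force: 42.8
```

```bash
python3 go.py .622 -.0676 .0557
```

```text
t 11.35 pos [ 0.621  -0.0681  0.0817] shift [0.0009 0.0012 0.0347] twist [ 0.002  0.    -0.003] mm [ 0.7  0.9 26. ] open 0.575 F [ 0.5 -0.3 -1.2] ff 42.8
```

Emit:
arm_command([
  {"translation": [0.001, 0.001, 0.015], "twist": [0, 0, 0], "fingers": -1},
  {"translation": [0.001, 0.001, 0.026], "twist": [0, 0, 0], "fingers": -1},
  {"translation": [0.001, 0.001, 0.031], "twist": [0, 0, 0], "fingers": -1},
  {"translation": [0.001, 0.001, 0.034], "twist": [0, 0, 0], "fingers": -1},
  {"translation": [0.001, 0.001, 0.035], "twist": [0, 0, 0], "fingers": -1},
])

```text
time: 11.98
eef_pos: [0.6209, -0.0671, 0.0558]
tcp_rot: [0.761, 0.649, -0.001, -0.001]
contact_force: [-5.2, 1.5, 8.6]
opening: 0.569
finger_force: 43.7
```

Emit:
arm_command([
  {"translation": [0, 0, 0.001], "twist": [0, 0, 0], "fingers": -1},
  {"translation": [0, 0, 0.002], "twist": [0, 0, 0], "fingers": -1},
])

```text
time: 12.22
eef_pos: [0.6209, -0.0671, 0.0557]
tcp_rot: [0.761, 0.649, -0.001, -0.001]
contact_force: [-8.8, 2.1, 13.5]
opening: 0.576
finger_force: 44.2
```

```bash
python3 go.py .622 -.0676 .0557
```

```text
t 12.22 pos [ 0.6209 -0.0671  0.0557] shift [-0.0004  0.0015  0.0001] twist [-0.002  0.    -0.002] mm [-0.3  1.1  0. ] open 0.576 F [-8.8  2.1 13.5] ff 44.2
```

Emit:
arm_command([
  {"translation": [0, -0.001, -0.002], "twist": [0, 0, 0], "fingers": -1},
  {"translation": [0, -0.001, -0.002], "twist": [0, 0, 0], "fingers": 0.5},
  {"translation": [0, -0.001, -0.002], "twist": [0, 0, 0], "fingers": 1},
  {"translation": [0, -0.001, -0.002], "twist": [0, 0, 0], "fingers": 1},
  {"translation": [0, -0.001, -0.05], "twist": [0, 0, 0], "fingers": 1},
])

```text
time: 12.85
eef_pos: [0.6175, -0.0664, 0.0865]
tcp_rot: [0.761, 0.648, -0.002, -0.003]
contact_force: [-0.3, -0.4, 0.3]
opening: 1.0
finger_force: 0.0
```

```bash
python3 go.py .621 -.067 .21 .456 .0792 .21
```

```text
t 12.85 pos [ 0.6175 -0.0664  0.0865] shift [ 1.000e-04  3.400e-03 -1.647e-01] twist [-0.008 -0.001 -0.003] mm [ 1.000e-01  2.600e+00 -1.235e+02] open 1.0 F [-0.3 -0.4  0.3] ff 0.0
t 12.85 pos [ 0.6175 -0.0664  0.0865] shift [ 0.1576 -0.2447 -0.1626] twist [-0.008 -0.001 -0.003] mm [ 118.2 -183.5 -121.9] open 1.0 F [-0.3 -0.4  0.3] ff 0.0
```

Emit:
arm_command([
  {"translation": [0, 0, -0.07], "twist": [0, 0, 0], "fingers": 1},
  {"translation": [0.02, -0.031, -0.14], "twist": [0, 0, 0], "fingers": 1},
  {"translation": [0.06, -0.095, -0.15], "twist": [0, 0, 0], "fingers": 1},
  {"translation": [0.1, -0.16, -0.15], "twist": [0, 0, 0], "fingers": 1},
  {"translation": [0.14, -0.22, -0.15], "twist": [0, 0, 0], "fingers": 1},
])

```text
time: 13.48
eef_pos: [0.4727, 0.0638, 0.2027]
tcp_rot: [0.761, 0.648, 0.0, 0.0]
contact_force: [0.6, 0.3, 0.5]
opening: 1.0
finger_force: 0.0
```

Emit:
arm_command([
  {"translation": [0.0176, -0.025, 0], "twist": [0, 0, 0], "fingers": 1},
  {"translation": [0.0176, -0.025, 0], "twist": [0, 0, 0], "fingers": 1},
])

```text
time: 13.72
eef_pos: [0.4573, 0.0795, 0.2027]
tcp_rot: [0.761, 0.649, 0.0, 0.001]
contact_force: [0.4, -0.2, -1.3]
opening: 1.001
finger_force: 0.0
```

```bash
python3 - <<'E'
from m import *; import go
go.go(.457,.0792,.046)
for n in('top','scene'):
    p=read_camera(n);save(p,n+'4.png')
    for q in('canister_medium','canister_tall'):print(n,[(q,r['conf'],r['point']) for r in recognise(p,q)])
p=read_camera('top')
for k,X,h in(('short',(.607,-.157),.08),('medium',(.621,-.068),.1)):
    b=blob(p,[*X,h],15,(4,110,90),(14,255,255));print(k,b and at(p,b[0],h),b and b[1])
E
```

```text
t 13.72 pos [0.4573 0.0795 0.2027] shift [-0.0004 -0.0005  0.209 ] twist [ 0.001  0.    -0.001] mm [ -0.3  -0.4 156.7] open 1.001 F [ 0.4 -0.2 -1.3] ff 0.0
top [('canister_medium', 0.63, [140.0, 354.2])]
top []
scene [('canister_medium', 0.95, [226.5, 346.9])]
scene [('canister_tall', 0.64, [172.6, 311.6])]
short [ 0.60650897 -0.15866737  0.08      ] [  4   3  26  27 546]
medium [ 0.61935854 -0.06663287  0.1       ] [  0   6  30  24 439]
```

View pics/top4.png

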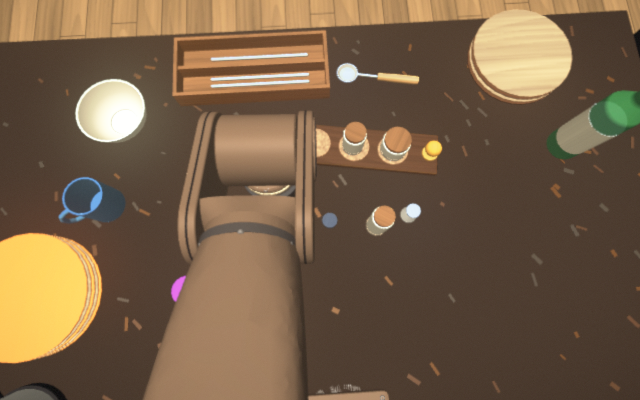

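Short at (396,142) and medium at (354,140) stand on their discs, each within about 2 mm. The arm hides the tall canister beneath it. Descending.

Emit:
arm_command([
  {"translation": [0, 0, 0.07], "twist": [0, 0, 0], "fingers": 1},
  {"translation": [0, 0, 0.13], "twist": [0, 0, 0], "fingers": 1},
  {"translation": [0, 0, 0.18], "twist": [0, 0, 0], "fingers": 1},
  {"translation": [0, 0, 0.206], "twist": [0, 0, 0], "fingers": 1},
  {"translation": [0, 0, 0.206], "twist": [0, 0, 0], "fingers": 1},
])

```text
time: 14.7
eef_pos: [0.4563, 0.0785, 0.0462]
tcp_rot: [0.761, 0.648, -0.002, -0.002]
contact_force: [0.3, -0.2, -0.1]
opening: 0.999
finger_force: 0.0
```

Emit:
arm_command([
  {"translation": [0, 0, 0], "twist": [0, 0, 0], "fingers": -1},
  {"translation": [0, 0, 0], "twist": [0, 0, 0], "fingers": -1},
  {"translation": [0, 0, 0], "twist": [0, 0, 0], "fingers": -1},
  {"translation": [0, 0, 0], "twist": [0, 0, 0], "fingers": -1},
  {"translation": [0, 0, 0], "twist": [0, 0, 0], "fingers": -1},
])

```text
time: 15.32
eef_pos: [0.4585, 0.0788, 0.0494]
tcp_rot: [0.761, 0.649, 0.001, 0.001]
contact_force: [-2.0, -0.5, 6.5]
opening: 0.647
finger_force: 43.3
```

```bash
python3 go.py .457 .0792 .15 .6355 .0213 .15
```

```text
t 15.32 pos [0.4585 0.0788 0.0494] shift [ 0.0002 -0.0018 -0.1341] twist [ 0.002 -0.    -0.003] mm [   0.2   -1.3 -100.6] open 0.647 F [-2.  -0.5  6.5] ff 43.3
t 15.32 pos [0.4585 0.0788 0.0494] shift [-0.0382  0.2454 -0.1337] twist [ 0.002 -0.    -0.003] mm [ -28.7  184.1 -100.2] open 0.647 F [-2.  -0.5  6.5] ff 43.3
```

Emit:
arm_command([
  {"translation": [0, 0, -0.06], "twist": [0, 0, 0], "fingers": -1},
  {"translation": [0, 0.005, -0.12], "twist": [0, 0, 0], "fingers": -1},
  {"translation": [-0.01, 0.065, -0.134], "twist": [0, 0, 0], "fingers": -1},
  {"translation": [-0.02, 0.135, -0.134], "twist": [0, 0, 0], "fingers": -1},
  {"translation": [-0.033, 0.205, -0.134], "twist": [0, 0, 0], "fingers": -1},
])

```text
time: 15.95
eef_pos: [0.6066, 0.0297, 0.1483]
tcp_rot: [0.761, 0.649, 0.0, 0.0]
contact_force: [0.1, 0.4, -2.0]
opening: 0.649
finger_force: 44.3
```

Emit:
arm_command([
  {"translation": [-0.005, 0.03, 0], "twist": [0, 0, 0], "fingers": -1},
  {"translation": [-0.005, 0.04, 0], "twist": [0, 0, 0], "fingers": -1},
  {"translation": [-0.005, 0.04, 0.03], "twist": [0, 0, 0], "fingers": -1},
  {"translation": [-0.005, 0.04, 0.07], "twist": [0, 0, 0], "fingers": -1},
  {"translation": [-0.005, 0.04, 0.07], "twist": [0, 0, 0], "fingers": -1},
])

```text
time: 16.58
eef_pos: [0.6308, 0.0224, 0.0923]
tcp_rot: [0.761, 0.649, -0.003, -0.003]
contact_force: [-0.8, 0.0, -2.3]
opening: 0.645
finger_force: 44.3
```

```bash
python3 go.py .636 .0213 .0694
```

```text
t 16.57 pos [0.6308 0.0224 0.0923] shift [-0.0004  0.0074  0.0304] twist [-0.008  0.    -0.002] mm [-0.3  5.5 22.8] open 0.645 F [-0.8  0.  -2.3] ff 44.3
```

Emit:
arm_command([
  {"translation": [0, 0.002, 0.008], "twist": [0, 0, 0], "fingers": -1},
  {"translation": [0, 0.002, 0.014], "twist": [0, 0, 0], "fingers": -1},
  {"translation": [0, 0.002, 0.014], "twist": [0, 0, 0], "fingers": -1},
  {"translation": [0, 0.002, 0.014], "twist": [0, 0, 0], "fingers": -1},
])

```text
time: 17.08
eef_pos: [0.6363, 0.0213, 0.0861]
tcp_rot: [0.761, 0.649, 0.0, 0.0]
contact_force: [-0.0, -0.2, -2.9]
opening: 0.644
finger_force: 44.3
```

```bash
python3 go.py .636 .0213 .0694
```

```text
t 17.07 pos [0.6363 0.0213 0.0861] shift [ 0.     -0.0004  0.0223] twist [ 0.001 -0.    -0.003] mm [ 0.  -0.3 16.7] open 0.644 F [-0.  -0.2 -2.9] ff 44.3
```

Emit:
arm_command([
  {"translation": [0, 0, 0.01], "twist": [0, 0, 0], "fingers": -1},
  {"translation": [0, 0, 0.017], "twist": [0, 0, 0], "fingers": -1},
  {"translation": [0, 0, 0.02], "twist": [0, 0, 0], "fingers": -1},
  {"translation": [0, 0, 0.022], "twist": [0, 0, 0], "fingers": -1},
  {"translation": [0, 0, 0.0235], "twist": [0, 0, 0], "fingers": -1},
])

```text
time: 17.7
eef_pos: [0.6358, 0.0213, 0.0696]
tcp_rot: [0.761, 0.649, -0.001, -0.001]
contact_force: [-5.8, -0.2, 8.9]
opening: 0.646
finger_force: 45.2
```

```bash
python3 go.py .636 .0213 .0694
```

```text
t 17.7 pos [0.6358 0.0213 0.0696] shift [0.     0.0003 0.0002] twist [-0.002  0.    -0.002] mm [0.  0.2 0.2] open 0.646 F [-5.8 -0.2  8.9] ff 45.2
```

Emit:
arm_command([
  {"translation": [0, -0.001, -0.001], "twist": [0, 0, 0], "fingers": -1},
  {"translation": [0, -0.001, -0.001], "twist": [0, 0, 0], "fingers": 0.6},
  {"translation": [0, -0.001, -0.001], "twist": [0, 0, 0], "fingers": 1},
  {"translation": [0, -0.001, -0.001], "twist": [0, 0, 0], "fingers": 1},
  {"translation": [0, -0.001, -0.05], "twist": [0, 0, 0], "fingers": 1},
])

```text
time: 18.32
eef_pos: [0.6325, 0.0217, 0.1018]
tcp_rot: [0.761, 0.649, -0.003, -0.003]
contact_force: [0.2, 0.7, 0.4]
opening: 1.001
finger_force: 0.0
```

```bash
python3 go.py .636 .0213 .22 .4375 -.1073 .22
```

```text
t 18.32 pos [0.6325 0.0217 0.1018] shift [ 0.0002  0.0034 -0.1576] twist [-0.008  0.    -0.003] mm [ 1.000e-01  2.600e+00 -1.182e+02] open 1.001 F [0.2 0.7 0.4] ff 0.0
t 18.32 pos [0.6325 0.0217 0.1018] shift [-0.2112 -0.2306 -0.1557] twist [-0.008  0.    -0.003] mm [-158.4 -173.  -116.8] open 1.001 F [0.2 0.7 0.4] ff 0.0
```

Emit:
arm_command([
  {"translation": [0, 0, -0.07], "twist": [0, 0, 0], "fingers": 1},
  {"translation": [-0.01, -0.011, -0.14], "twist": [0, 0, 0], "fingers": 1},
  {"translation": [-0.06, -0.066, -0.15], "twist": [0, 0, 0], "fingers": 1},
  {"translation": [-0.115, -0.126, -0.15], "twist": [0, 0, 0], "fingers": 1},
  {"translation": [-0.17, -0.186, -0.15], "twist": [0, 0, 0], "fingers": 1},
])

```text
time: 18.95
eef_pos: [0.476, -0.0831, 0.2183]
tcp_rot: [0.761, 0.649, 0.0, 0.001]
contact_force: [0.3, -1.0, 1.0]
opening: 1.003
finger_force: 0.0
```

Emit:
arm_command([
  {"translation": [-0.041, -0.042, 0], "twist": [0, 0, 0], "fingers": 1},
  {"translation": [-0.041, -0.042, 0], "twist": [0, 0, 0], "fingers": 1},
  {"translation": [-0.041, -0.042, 0], "twist": [0, 0, 0], "fingers": 1},
])

```text
time: 19.32
eef_pos: [0.4417, -0.1077, 0.2183]
tcp_rot: [0.761, 0.648, 0.0, 0.0]
contact_force: [-0.5, -0.3, 0.1]
opening: 0.998
finger_force: 0.0
```

```bash
python3 - <<'E'
from m import *; import go
go.go(.4385,-.1075,.066)
p=read_camera('top')
for k,X,h in(('short',(.607,-.157),.08),('medium',(.621,-.068),.1),('tall',(.635,.021),.12)):
    b=blob(p,[*X,h],15,(4,110,90),(14,255,255));print(k,b and at(p,b[0],h),b and b[1])
E
```

```text
t 19.32 pos [ 0.4417 -0.1077  0.2183] shift [-0.0004 -0.0045  0.2031] twist [ 0.001 -0.    -0.003] mm [ -0.3  -3.4 152.3] open 0.998 F [-0.5 -0.3  0.1] ff 0.0
short [ 0.62302934 -0.12759504  0.08      ] [ 0  7  5  7 24]
medium [ 0.61949936 -0.06666824  0.1       ] [  0   6  30  24 439]
tall [0.63471653 0.02052128 0.12      ] [  4   4  25  24 483]
```

Emit:
arm_command([
  {"translation": [0, -0.003, 0.04], "twist": [0, 0, 0], "fingers": 1},
  {"translation": [0, -0.003, 0.1], "twist": [0, 0, 0], "fingers": 1},
  {"translation": [0, -0.003, 0.16], "twist": [0, 0, 0], "fingers": 1},
  {"translation": [0, -0.003, 0.2], "twist": [0, 0, 0], "fingers": 1},
  {"translation": [0, -0.003, 0.2], "twist": [0, 0, 0], "fingers": 1},
])

```text
time: 20.0
eef_pos: [0.4377, -0.1057, 0.0654]
tcp_rot: [0.761, 0.649, -0.001, -0.003]
contact_force: [0.1, 0.2, 0.5]
opening: 1.001
finger_force: 0.0
```

Emit:
arm_command([
  {"translation": [0, 0, 0], "twist": [0, 0, 0], "fingers": -1},
  {"translation": [0, 0, 0], "twist": [0, 0, 0], "fingers": -1},
  {"translation": [0, 0, 0], "twist": [0, 0, 0], "fingers": -1},
  {"translation": [0, 0, 0], "twist": [0, 0, 0], "fingers": -1},
  {"translation": [0, 0, 0], "twist": [0, 0, 0], "fingers": -1},
])

```text
time: 20.62
eef_pos: [0.4398, -0.1078, 0.0698]
tcp_rot: [0.761, 0.649, 0.0, 0.001]
contact_force: [-2.7, 1.0, 5.4]
opening: 0.537
finger_force: 39.7
```

```bash
python3 go.py .4385 -.1075 .22 .6495 .1102 .22
```

```text
t 20.62 pos [ 0.4398 -0.1078  0.0698] shift [-0.     -0.0014 -0.2003] twist [ 0.002  0.001 -0.003] mm [  -0.    -1.1 -150.2] open 0.537 F [-2.7  1.   5.4] ff 39.7
t 20.62 pos [ 0.4398 -0.1078  0.0698] shift [ 0.3312  0.2303 -0.2002] twist [ 0.002  0.001 -0.003] mm [ 248.4  172.7 -150.1] open 0.537 F [-2.7  1.   5.4] ff 39.7
```

Emit:
arm_command([
  {"translation": [0, 0, -0.06], "twist": [0, 0, 0], "fingers": -1},
  {"translation": [0, 0, -0.13], "twist": [0, 0, 0], "fingers": -1},
  {"translation": [0.005, 0.004, -0.19], "twist": [0, 0, 0], "fingers": -1},
  {"translation": [0.05, 0.035, -0.2], "twist": [0, 0, 0], "fingers": -1},
  {"translation": [0.1, 0.07, -0.2], "twist": [0, 0, 0], "fingers": -1},
])

```text
time: 21.25
eef_pos: [0.5041, -0.0414, 0.2201]
tcp_rot: [0.762, 0.648, 0.001, 0.002]
contact_force: [0.1, -0.6, -2.3]
opening: 0.531
finger_force: 41.9
```

Emit:
arm_command([
  {"translation": [0.05, 0.035, 0], "twist": [0, 0, 0], "fingers": -1},
  {"translation": [0.1, 0.07, 0], "twist": [0, 0, 0], "fingers": -1},
  {"translation": [0.15, 0.104, 0], "twist": [0, 0, 0], "fingers": -1},
  {"translation": [0.2, 0.139, 0], "twist": [0, 0, 0], "fingers": -1},
  {"translation": [0.231, 0.16, 0], "twist": [0, 0, 0], "fingers": -1},
])

```text
time: 21.88
eef_pos: [0.6496, 0.1121, 0.2175]
tcp_rot: [0.761, 0.649, 0.0, -0.0]
contact_force: [-0.8, -0.1, -2.4]
opening: 0.538
finger_force: 41.8
```

```bash
python3 go.py .6495 .1102 .0898
```

```text
t 21.88 pos [0.6496 0.1121 0.2175] shift [-0.0025  0.0002  0.1702] twist [ 0.    -0.    -0.002] mm [ -1.9   0.2 127.7] open 0.538 F [-0.8 -0.1 -2.4] ff 41.8
```

Emit:
arm_command([
  {"translation": [-0.002, 0, 0.03], "twist": [0, 0, 0], "fingers": -1},
  {"translation": [-0.002, 0, 0.08], "twist": [0, 0, 0], "fingers": -1},
  {"translation": [-0.002, 0, 0.13], "twist": [0, 0, 0], "fingers": -1},
  {"translation": [-0.002, 0, 0.143], "twist": [0, 0, 0], "fingers": -1},
  {"translation": [-0.002, 0, 0.143], "twist": [0, 0, 0], "fingers": -1},
])

```text
time: 22.5
eef_pos: [0.6483, 0.1089, 0.1105]
tcp_rot: [0.761, 0.649, -0.0, -0.0]
contact_force: [0.6, -0.4, -1.5]
opening: 0.537
finger_force: 41.8
```

Emit:
arm_command([
  {"translation": [0, 0, 0], "twist": [0, 0, 0], "fingers": -1},
  {"translation": [0, 0, 0], "twist": [0, 0, 0], "fingers": -1},
])

```text
time: 22.75
eef_pos: [0.6498, 0.109, 0.1129]
tcp_rot: [0.761, 0.649, 0.001, 0.001]
contact_force: [-0.7, 1.0, -2.3]
opening: 0.536
finger_force: 41.8
```

```bash
python3 go.py .650 .1102 .0898
```

```text
t 22.75 pos [0.6498 0.109  0.1129] shift [ 0.0017 -0.0001  0.0308] twist [ 0.003 -0.001 -0.003] mm [ 1.2 -0.  23.1] open 0.536 F [-0.7  1.  -2.3] ff 41.8
```

Emit:
arm_command([
  {"translation": [0.002, 0, 0.014], "twist": [0, 0, 0], "fingers": -1},
  {"translation": [0.002, 0, 0.024], "twist": [0, 0, 0], "fingers": -1},
  {"translation": [0.002, 0, 0.028], "twist": [0, 0, 0], "fingers": -1},
  {"translation": [0.002, 0, 0.03], "twist": [0, 0, 0], "fingers": -1},
  {"translation": [0.002, 0, 0.0315], "twist": [0, 0, 0], "fingers": -1},
])

```text
time: 23.38
eef_pos: [0.6481, 0.1109, 0.0895]
tcp_rot: [0.761, 0.649, -0.001, -0.001]
contact_force: [-7.6, 0.7, 12.4]
opening: 0.539
finger_force: 40.9
```

```bash
python3 go.py .650 .1102 .0898
```

```text
t 23.38 pos [0.6481 0.1109 0.0895] shift [-0.0005  0.0026 -0.0004] twist [-0.003  0.    -0.002] mm [-0.3  2.  -0.3] open 0.539 F [-7.6  0.7 12.4] ff 40.9
```

Emit:
arm_command([
  {"translation": [0, 0, -0.002], "twist": [0, 0, 0], "fingers": -1},
  {"translation": [0, 0, -0.002], "twist": [0, 0, 0], "fingers": 0.5},
  {"translation": [0, 0, -0.002], "twist": [0, 0, 0], "fingers": 1},
  {"translation": [0, 0, -0.002], "twist": [0, 0, 0], "fingers": 1},
  {"translation": [0, 0, -0.05], "twist": [0, 0, 0], "fingers": 1},
])

```text
time: 24.0
eef_pos: [0.6461, 0.1102, 0.1207]
tcp_rot: [0.761, 0.648, -0.003, -0.003]
contact_force: [0.6, 0.3, -0.4]
opening: 1.0
finger_force: 0.0
```

Emit:
arm_command([
  {"translation": [0, 0, -0.07], "twist": [0, 0, 0], "fingers": 1},
  {"translation": [0, 0, -0.14], "twist": [0, 0, 0], "fingers": 1},
  {"translation": [-0.03, -0.06, -0.15], "twist": [0, 0, 0], "fingers": 1},
  {"translation": [-0.06, -0.12, -0.15], "twist": [0, 0, 0], "fingers": 1},
  {"translation": [-0.09, -0.18, -0.15], "twist": [0, 0, 0], "fingers": 1},
])

```text
time: 24.62
eef_pos: [0.5035, 0.0647, 0.2373]
tcp_rot: [0.761, 0.649, 0.0, 0.0]
contact_force: [-0.3, -0.7, 1.1]
opening: 1.0
finger_force: 0.0
```

Emit:
arm_command([
  {"translation": [0.07, 0, 0], "twist": [0, 0, 0], "fingers": 1},
  {"translation": [0.14, 0, 0], "twist": [0, 0, 0], "fingers": 1},
  {"translation": [0.21, 0, 0], "twist": [0, 0, 0], "fingers": 1},
  {"translation": [0.28, 0, 0], "twist": [0, 0, 0], "fingers": 1},
  {"translation": [0.35, 0, 0], "twist": [0, 0, 0], "fingers": 1},
])

```text
time: 25.25
eef_pos: [0.5466, 0.326, 0.2371]
tcp_rot: [0.761, 0.649, 0.0, 0.0]
contact_force: [0.8, 0.2, -0.3]
opening: 0.993
finger_force: 0.0
```

```bash
python3 - <<'E'
from m import *; import go
go.go(.5,.4,.25)
p=read_camera('scene');save(p,'sceneF.png')
p=read_camera('top');save(p,'topF.png')
for k,X,h in(('short',(.607,-.157),.08),('medium',(.621,-.068),.1),('tall',(.635,.021),.12),('tallest',(.649,.111),.14)):
    b=blob(p,[*X,h],15,(4,110,90),(14,255,255));print(k,b and at(p,b[0],h),b and b[1])
E
```

```text
t 25.25 pos [0.5466 0.326  0.2371] shift [ 0.0875 -0.077  -0.0173] twist [ 0.001 -0.    -0.003] mm [ 65.6 -57.8 -12.9] open 0.993 F [ 0.8  0.2 -0.3] ff 0.0
short [ 0.59859255 -0.17831511  0.08      ] [22 10  8 17 60]
medium [ 0.61130968 -0.09284624  0.1       ] [26 14  4 16 38]
tall [0.62031165 0.05217824 0.12      ] [ 0 15  4 15 45]
tallest [0.68182999 0.11482316 0.14      ] [ 0  0 30  4 82]
```

View pics/sceneF.png

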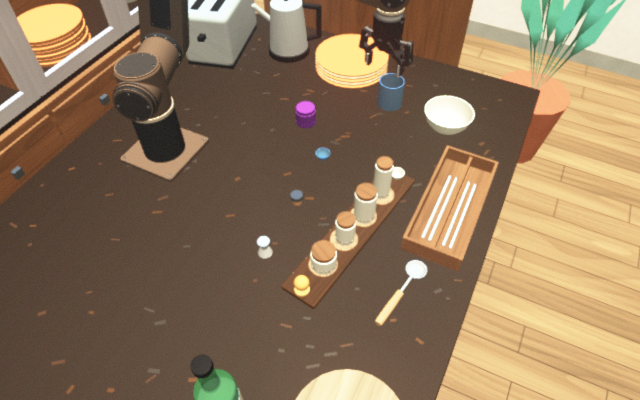

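View pics/topF.png

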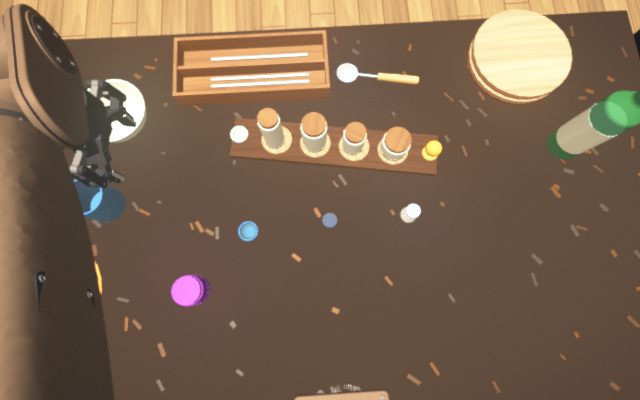

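Both views show the four upright on the discs in the right order. In the top view, short is at (396,142) by the ball, medium (354,140), tall (314,132) and tallest (270,130). The mask failed on the changed shading, so I'll check the centring once more with a looser one.

```bash
python3 - <<'E'
from m import *
p=read_camera('top')
for k,X,h in(('short',(.607,-.157),.08),('medium',(.621,-.068),.1),('tall',(.635,.021),.12),('tallest',(.649,.111),.14)):
    b=blob(p,[*X,h],17,(4,135,150),(14,255,255));print(k,np.round(at(p,b[0],h),4),b[1])
E
```

```text
Traceback (most recent call last):
TypeError: 'NoneType' object is not subscriptable
```

```bash
python3 - <<'E'
from m import *
p=read_camera('top')
for k,X,h in(('short',(.607,-.157),.08),('medium',(.621,-.068),.1),('tall',(.635,.021),.12),('tallest',(.649,.111),.14)):
    c=proj(p,[*X,h]).astype(int);v=cv2.cvtColor(p['pixels'],cv2.COLOR_RGB2HSV)[c[0]-2:c[0]+3,c[1]-2:c[1]+3].reshape(-1,3).astype(int)
    m=np.median(v,0);b=blob(p,[*X,h],17,tuple(map(float,np.maximum(m-[5,50,45],0))),tuple(map(float,m+[5,50,60])))
    print(k,c,m,b and (np.round(at(p,b[0],h),4),b[1]))
E
```

```text
short [139 397] [ 15. 128. 238.] (array([ 0.6059, -0.1586,  0.08  ]), array([  6,   6,  27,  25, 535], dtype=int32))
medium [131 356] [ 16. 126. 239.] (array([ 0.62  , -0.0667,  0.1   ]), array([  7,   9,  22,  20, 346], dtype=int32))
tall [124 313] [ 16. 125. 241.] (array([0.6346, 0.02  , 0.12  ]), array([  7,   6,  25,  23, 458], dtype=int32))
tallest [115 268] [ 17. 120. 248.] (array([0.6443, 0.1117, 0.14  ]), array([  7,  11,  21,  19, 317], dtype=int32))
```

```bash
python3 - <<'E'
from m import *
p=read_camera('scene')
for k,X,h in(('short',(.607,-.157),.08),('medium',(.621,-.068),.1),('tall',(.635,.021),.12),('tallest',(.647,.111),.14)):
    c=proj(p,[*X,h]).round().astype(int);v=cv2.cvtColor(p['pixels'],cv2.COLOR_RGB2HSV)[c[0]-2:c[0]+3,c[1]-2:c[1]+3].reshape(-1,3).astype(int)
    m=np.median(v,0);b=blob(p,[*X,h],14,tuple(map(float,np.maximum(m-[5,50,60],0))),tuple(map(float,m+[5,50,60])))
    print(k,c,m,b and (np.round(at(p,b[0],h)-[*X,h],4),b[1]))
a=cv2.resize(p['pixels'][145:285,285:415],None,fx=4,fy=4,interpolation=cv2.INTER_CUBIC);cv2.imwrite('pics/f.png',a[:,:,::-1])
E
```

```text
short [249 323] [ 15. 128. 226.] (array([ 0.0049, -0.0027, -0.    ]), array([  4,   3,  24,  24, 421], dtype=int32))
medium [219 345] [ 15. 128. 226.] (array([ 0.0055,  0.0004, -0.    ]), array([  8,   8,  19,  16, 250], dtype=int32))
tall [190 366] [ 15. 125. 228.] (array([ 0.0058, -0.0026,  0.    ]), array([  6,   9,  22,  16, 280], dtype=int32))
tallest [162 385] [ 16. 121. 238.] (array([ 0.0035, -0.0019,  0.    ]), array([  8,   9,  16,  13, 161], dtype=int32))
```

View pics/f.png

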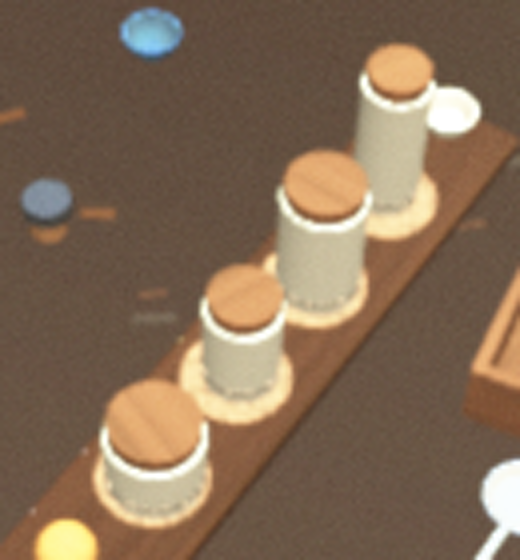

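The close crop shows all four upright. The tallest at (393,190) sits about 4 mm nearer the robot than its disc centre, and both cameras agree on that. There is plenty of time, so I'll re-centre it.

```bash
python3 go.py .646 .111 .237
```

```text
t 25.5 pos [0.5462 0.3241 0.2366] shift [-0.2595  0.1763 -0.0004] twist [-0.     0.001 -0.002] mm [-194.6  132.2   -0.3] open 0.999 F [ 0.2 -0.4 -0.8] ff 0.0
```

Emit:
arm_command([
  {"translation": [-0.06, 0.041, 0], "twist": [0, 0, 0], "fingers": 1},
  {"translation": [-0.12, 0.082, 0], "twist": [0, 0, 0], "fingers": 1},
  {"translation": [-0.18, 0.122, 0], "twist": [0, 0, 0], "fingers": 1},
  {"translation": [-0.24, 0.163, 0], "twist": [0, 0, 0], "fingers": 1},
  {"translation": [-0.2595, 0.176, 0], "twist": [0, 0, 0], "fingers": 1},
])

```text
time: 26.12
eef_pos: [0.6465, 0.1067, 0.2372]
tcp_rot: [0.763, 0.646, -0.0, 0.0]
contact_force: [0.0, 0.4, 0.0]
opening: 0.996
finger_force: 0.0
```

Emit:
arm_command([
  {"translation": [0, 0, 0], "twist": [0, 0, 0], "fingers": 1},
  {"translation": [0, 0, 0], "twist": [0, 0, 0], "fingers": 1},
  {"translation": [0, 0, 0], "twist": [0, 0, 0], "fingers": 1},
])

```text
time: 26.5
eef_pos: [0.6452, 0.1127, 0.2371]
tcp_rot: [0.761, 0.649, 0.0, -0.0]
contact_force: [0.2, -0.1, 0.3]
opening: 0.997
finger_force: 0.0
```

```bash
python3 go.py .646 .1105 .087
```

```text
t 26.5 pos [0.6452 0.1127 0.2371] shift [-0.0028  0.0015  0.2002] twist [-0.    -0.    -0.001] mm [ -2.1   1.1 150.1] open 0.997 F [ 0.2 -0.1  0.3] ff 0.0
```

Emit:
arm_command([
  {"translation": [-0.002, 0.001, 0.05], "twist": [0, 0, 0], "fingers": 1},
  {"translation": [-0.002, 0.001, 0.1], "twist": [0, 0, 0], "fingers": 1},
  {"translation": [-0.002, 0.001, 0.16], "twist": [0, 0, 0], "fingers": 1},
  {"translation": [-0.002, 0.001, 0.198], "twist": [0, 0, 0], "fingers": 1},
  {"translation": [-0.002, 0.001, 0.198], "twist": [0, 0, 0], "fingers": 1},
])

```text
time: 27.12
eef_pos: [0.6437, 0.1108, 0.0853]
tcp_rot: [0.761, 0.649, -0.003, -0.002]
contact_force: [0.5, 0.3, -0.2]
opening: 1.0
finger_force: 0.0
```

Emit:
arm_command([
  {"translation": [0, 0, 0], "twist": [0, 0, 0], "fingers": -1},
  {"translation": [0, 0, 0], "twist": [0, 0, 0], "fingers": -1},
  {"translation": [0, 0, 0], "twist": [0, 0, 0], "fingers": -1},
  {"translation": [0, 0, 0], "twist": [0, 0, 0], "fingers": -1},
  {"translation": [0, 0, 0], "twist": [0, 0, 0], "fingers": -1},
])

```text
time: 27.75
eef_pos: [0.6474, 0.1099, 0.0911]
tcp_rot: [0.761, 0.649, 0.001, 0.001]
contact_force: [-2.1, 1.3, 4.9]
opening: 0.532
finger_force: 40.3
```

```bash
python3 go.py .646 .1105 .087
```

```text
t 27.75 pos [0.6474 0.1099 0.0911] shift [ 0.0005 -0.002   0.0054] twist [ 0.002 -0.001 -0.003] mm [ 0.4 -1.5  4.1] open 0.532 F [-2.1  1.3  4.9] ff 40.3
```

Emit:
arm_command([
  {"translation": [0, 0, -0.01], "twist": [0, 0, 0], "fingers": -1},
  {"translation": [0, 0.005, -0.012], "twist": [0, 0, 0], "fingers": -1},
  {"translation": [0, 0.005, -0.012], "twist": [0, 0, 0], "fingers": -1},
  {"translation": [0, 0.005, -0.012], "twist": [0, 0, 0], "fingers": -1},
])

```text
time: 28.25
eef_pos: [0.6497, 0.109, 0.0969]
tcp_rot: [0.761, 0.649, -0.0, -0.0]
contact_force: [-0.8, 0.6, -2.9]
opening: 0.534
finger_force: 41.0
```

```bash
python3 go.py .6515 .1103 .0911
```

```text
t 28.25 pos [0.6497 0.109  0.0969] shift [0.0022 0.0021 0.0077] twist [-0.001  0.    -0.003] mm [1.6 1.6 5.8] open 0.534 F [-0.8  0.6 -2.9] ff 41.0
```

Emit:
arm_command([
  {"translation": [0.001, 0.0025, 0.002], "twist": [0, 0, 0], "fingers": -1},
  {"translation": [0.001, 0.0025, 0.004], "twist": [0, 0, 0], "fingers": -1},
  {"translation": [0.001, 0.0025, 0.006], "twist": [0, 0, 0], "fingers": -1},
  {"translation": [0.001, 0.0025, 0.0075], "twist": [0, 0, 0], "fingers": -1},
  {"translation": [0.001, 0.0025, 0.0075], "twist": [0, 0, 0], "fingers": -1},
])

```text
time: 28.88
eef_pos: [0.6519, 0.1095, 0.0917]
tcp_rot: [0.761, 0.649, -0.0, -0.0]
contact_force: [0.1, -0.2, -1.8]
opening: 0.53
finger_force: 41.0
```

```bash
python3 go.py .6515 .1103 .0911
```

```text
t 28.88 pos [0.6519 0.1095 0.0917] shift [ 0.001  -0.0007  0.0009] twist [-0.     0.    -0.003] mm [ 0.7 -0.5  0.6] open 0.53 F [ 0.1 -0.2 -1.8] ff 41.0
```

Emit:
arm_command([
  {"translation": [0, -0.0005, 0.001], "twist": [0, 0, 0], "fingers": -1},
  {"translation": [0, -0.0005, 0.002], "twist": [0, 0, 0], "fingers": -1},
])

```text
time: 29.12
eef_pos: [0.6518, 0.1096, 0.0912]
tcp_rot: [0.761, 0.649, 0.0, 0.0]
contact_force: [-2.2, 0.3, 2.6]
opening: 0.53
finger_force: 41.4
```

```bash
python3 go.py .6515 .1103 .0911
```

```text
t 29.12 pos [0.6518 0.1096 0.0912] shift [ 0.0008 -0.0005  0.0001] twist [ 0.    -0.    -0.003] mm [ 0.6 -0.4  0.1] open 0.53 F [-2.2  0.3  2.6] ff 41.4
```

Light contact, so releasing and backing off.

Emit:
arm_command([
  {"translation": [0, 0, 0], "twist": [0, 0, 0], "fingers": 0.5},
  {"translation": [0, 0, 0], "twist": [0, 0, 0], "fingers": 1},
  {"translation": [0, 0, 0], "twist": [0, 0, 0], "fingers": 1},
  {"translation": [0, 0, -0.03], "twist": [0, 0, 0], "fingers": 1},
  {"translation": [0, 0, -0.1], "twist": [0, 0, 0], "fingers": 1},
])

```text
time: 29.75
eef_pos: [0.6498, 0.1095, 0.1641]
tcp_rot: [0.761, 0.649, -0.002, -0.002]
contact_force: [0.8, 0.4, 0.5]
opening: 0.994
finger_force: 0.0
```

Emit:
arm_command([
  {"translation": [0, 0, -0.08], "twist": [0, 0, 0], "fingers": 1},
  {"translation": [0, -0.01, -0.11], "twist": [0, 0, 0], "fingers": 1},
  {"translation": [0.06, -0.04, -0.11], "twist": [0, 0, 0], "fingers": 1},
  {"translation": [0.12, -0.08, -0.11], "twist": [0, 0, 0], "fingers": 1},
  {"translation": [0.18, -0.12, -0.11], "twist": [0, 0, 0], "fingers": 1},
])

```text
time: 30.38
eef_pos: [0.583, 0.2582, 0.2482]
tcp_rot: [0.761, 0.648, -0.0, -0.0]
contact_force: [-0.0, 0.4, -0.3]
opening: 0.999
finger_force: 0.0
```

Emit:
arm_command([
  {"translation": [0.06, -0.04, 0], "twist": [0, 0, 0], "fingers": 1},
  {"translation": [0.08, -0.054, 0], "twist": [0, 0, 0], "fingers": 1},
  {"translation": [0.08, -0.054, 0], "twist": [0, 0, 0], "fingers": 1},
])

```text
time: 30.75
eef_pos: [0.5531, 0.3233, 0.248]
tcp_rot: [0.76, 0.649, -0.0, 0.0]
contact_force: [-0.9, -1.0, 0.6]
opening: 1.002
finger_force: 0.0
```

```bash
python3 - <<'E'
from m import *
for n in('scene','top'):
  p=read_camera(n)
  for k,X,h in(('short',(.607,-.157),.08),('medium',(.621,-.068),.1),('tall',(.635,.021),.12),('tallest',(.649,.111),.14)):
    c=proj(p,[*X,h]).round().astype(int);v=cv2.cvtColor(p['pixels'],cv2.COLOR_RGB2HSV)[c[0]-2:c[0]+3,c[1]-2:c[1]+3].reshape(-1,3).astype(int)
    m=np.median(v,0);b=blob(p,[*X,h],14,tuple(map(float,np.maximum(m-[5,50,60],0))),tuple(map(float,m+[5,50,60])))
    print(n,k,b and (np.round(at(p,b[0],h)-[*X,h],4),b[1]))
  if n=='scene':
    a=cv2.resize(p['pixels'][145:285,285:415],None,fx=4,fy=4,interpolation=cv2.INTER_CUBIC);cv2.imwrite('pics/g.png',a[:,:,::-1])
E
```

```text
scene short (array([ 0.0048, -0.0023, -0.    ]), array([  4,   3,  24,  24, 423], dtype=int32))
scene medium (array([ 0.0055,  0.0003, -0.    ]), array([  8,   8,  19,  16, 249], dtype=int32))
scene tall (array([ 0.0057, -0.0026,  0.    ]), array([  6,   9,  22,  16, 280], dtype=int32))
scene tallest (array([ 0.0057, -0.0024,  0.    ]), array([  8,  10,  17,  12, 162], dtype=int32))
top short (array([-0.0012, -0.0007, -0.    ]), array([  3,   3,  25,  25, 530], dtype=int32))
top medium (array([-0.0011,  0.0016, -0.    ]), array([  3,   6,  23,  20, 357], dtype=int32))
top tall (array([-0.0007, -0.0006,  0.    ]), array([  3,   3,  25,  24, 469], dtype=int32))
top tallest (array([-0.0002,  0.0001,  0.    ]), array([  4,   6,  21,  19, 320], dtype=int32))
```

View pics/g.png

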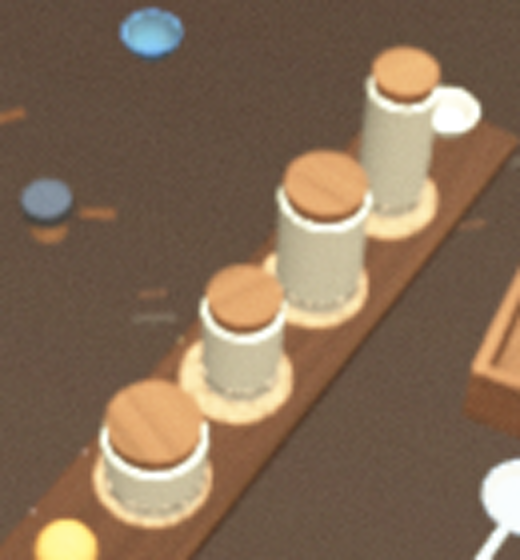

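The crop shows all four upright on their discs: short at (155,450) by the ball at (65,545), then medium, tall and tallest at (400,140). Each is within about 2 mm of centre.

```bash
python3 -c "from plant import sign_off;print(sign_off())"
```

```text
the job is handed in; nothing more can be done
None
```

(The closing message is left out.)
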